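# Shut and lock the watch-movement dust case

### The arm

A 7-joint arm with a two-finger parallel gripper is mounted at the origin on the work surface. World frame = base frame: x ahead of the robot, y to its left, z up, the work surface at z = 0. Lengths are in m, angles in rad, forces in N, time in s.
With the tool pointing down it reaches from about 0.425 to 0.925 m from the base axis. Payload 6.8 kg.
Tool frame: the origin (TCP) lies on the front face of the gripper's body, between the roots of the fingers; the fingertips stand 73 mm ahead of it and the grasp point (between the pads) lies 54 mm ahead of it; z points along the fingers, y is the direction in which the jaws open and shut (so a half turn about z gives the same grasp; the last joint's range is limited). The gripper opens to 85 mm and grips with 20 to 120 N. Pads are 22 mm wide; open, the fingers measure 114 mm over their backs; the gripper's body (76 mm by 85 mm) begins 54 mm behind the grasp point. The pads swing forward as they close: fully open they stand 13 mm farther back than shut.
Start: joints at [1.087, 0.477, 0.022, 1.555, -0.011, 1.109, -0.083], TCP at [0.248, -0.628, 0.304] pointing down, gripper open.
Joint ranges: [-2.96, 2.96], [-0.34, 2.1], [-1.41, 1.46], [0.24, 2.44], [-1.37, 4.51], [0.17, 1.92], [-2.96, 2.96]. Speed limits (rad/s): [2.39, 2.39, 3.14, 3.14, 3.14, 3.14, 3.14].

### API

Orientations are given as a unit quaternion [w, x, y, z].
In Python, from station import get_obs, read_camera, hand_in, spot_in, cut_out, spot_point gives the robot as it stands. The module is installed in compiled form; this text tells all that it offers.
- The arm moves only by the tool move_arm, never from a script. Its arguments are lists of equal length, an entry for each row: "gripper": the opening, from 0 (shut) to 1 (fully open); "xyz": the shift along the tool's x, y, z in cm, a list of three; "twist": the turn about the tool's z in rad. A call has 1 to 5 rows; each row is the pose to reach, as a shift and turn from the pose commanded when the call began, along the tool's axes at that moment; what a row does not reach only later rows make up. A row lasts 1/12 s, in which the tool goes at most 41.7 mm and 7.16 degrees, less where a joint would pass 70% of its speed; a pose out of reach is approached as far as the arm can. A call with a gripper value outside its range is refused whole. The fingers move at their own pace and stop on an object; "squeeze" is the grip in N (left out, the last holds). Time passes only in rows, so rows that repeat a pose let the fingers close. It gives the time, the measured TCP pose, the force and the opening at its end, in the units of the state.
- get_obs(): the state, without advancing time (a new reading comes with each control period).
- read_camera(name): name is "scene" or "top"; returns a dict with "pixels" (400x640x3 uint8, red, green, blue), "fx", "fy", "cx", "cy" (pixels), "R" (3x3) and "t" (3): a world point X has camera coordinates R X + t. Camera axes: x right, y down, z forward; pixel columns grow to the right and rows downward; lengths in m; the calibration is good to about 2 mm. A picture is of the moment at which its call begins. There is no depth.
- hand_in(): hands the job in, once; it reports no verdict.
Trained networks look in the newest picture that a camera, given by its name, has taken for a name from the list of things; names that differ only in an ending like _2 or _b are one class to them, and where a whole thing is asked for, a point or a joint stands for the part that bears it (a point fixed in the world has none). Each returns a list of dicts, best first, with "p" (0 to 1); they miss things now and then, are a little off and sometimes report something else, mostly with a low value. They report only what shows in the picture. A call takes as long as a camera call.
- spot_in(query, camera): "centre" ([x, y, z] in m, in world coordinates, good to about 4 mm: the middle of the surface that is visible of it).
- cut_out(query, camera): "pixels" (400x640 bool, what is visible of it).
- spot_point(query, camera): "centre" ([x, y, z] in m, in world coordinates, good to about 4 mm: a listed point, or the origin of a listed thing).
The state is a dict: "t": time; "q": joint angles; "joint_vel": joint speeds; "joint_torque": joint torques, N m; "eef_pos": TCP position; "tool_rot": TCP orientation; "contact_force": force on the tool from outside, world axes, zero at the start; "torque": the same for the moment, N m; "gripper_width": opening from 0.0 (shut) to 1.0 (fully open).
Only numpy, scipy, OpenCV 4.12 (cv2) and the standard library are available. Lean on these libraries where they do the work, as an engineer would, in place of code of your own. Each camera call takes 0.05 s, during which the arm holds its last target.

### The job

Close the watchmaker's dust case over the movement inside: with a slow, light push (a few newtons, never more than 7) tip the open glazed lid up and over past upright until its own weight takes it, then keep off it while it swings shut by itself. When it has shut, press the brass catch on the lid all the way home without ever pressing harder than 15 N. Leave the movement and everything else on the bench where it is.

Things in the scene. Friction and masses are not known exactly. Their poses are not given: they have to be found in the camera images.
- case_in (a point): Centre of the inner floor, 8 mm above the underside, of the dust case: a dark-wood open box fixed on a steel foot that raises it 4 to 24 mm off the bench, 150 (x) x 200 (y) x 60 mm high, walls 8 mm. Its x axis points level from the front of the case to the hinge side, away from the robot within 0.5 rad of yaw; y runs along the hinge, z up.
- lid_hinge (a point): Point on the lid's hinge axis, middle of the rear top rim: 75 mm behind the case centre (case +x), 60 mm above its underside, in the lid's inner face. Its frame turns with the lid: y along the hinge, -x from hinge to free edge, +z out of the outer (top) face.
- lid_edge (a point): Middle of the lid's free edge, on its outer face: 150 mm from the hinge along the lid's -x, 10 mm out along its z. The lid is a flat plate 150 x 200 x 10 mm, about 0.35 kg (varies by a fifth), aluminium frame round a clear pane.
- lid (a joint): Lid angle, rad: 0 shut, 1.57 upright, 2.0 wide open. Starts leaning back from the robot (1.60 to 1.72), outer face looking away; push that face towards the case front. Hinge drag 0.08 N m (it stays where left near upright), damping 0.14 N m s/rad: past about 1.35 to 1.2 (by its weight) it sinks by itself and shuts in some 2 to 7 s. Fast pushing meets much more force.
- catch_top (a point): Centre of the top of the brass press catch, a round button 28 mm across that stands 13 to 16 mm out of the lid's outer face at the start, 126 mm from the hinge on the lid's centre line (24 mm in from the free edge). Its z axis is the outward normal of the lid.
- catch (a joint): Catch travel, m: 0 fully raised; it starts at 0 to 0.0025 and grows as it is pressed along the lid's inward normal (straight down when the lid is shut). A steady drag of 4 N resists it all the way and it stays where it is left. Home, another 4 to 8 mm down, is a hard stop to be felt: the force then climbs steeply, by some 10 N per mm. Home, it still stands about 9 mm proud of the lid.
- movement: Brass watch movement in its holder, a round stepped disc 52 mm across, 18 mm high, lying loose on the case's floor; origin at its underside. Leave it.
- stand: Black round screwdriver stand, 116 mm across, about 115 mm high with its coloured screwdrivers; bystander, origin at its underside.
- loupe: Black eyeglass loupe, 38 mm across, 36 mm high; bystander, origin at its underside.
- oil_jar: Small amber jar with a blue cap, 40 mm across, 45 mm high; bystander, origin at its underside.
- blower: Red dust blower, 58 mm across, 85 mm high; bystander, origin at its underside.
- hands_tray: White divided tray, 70 x 90 x 18 mm; bystander, origin at its underside.
- screwdriver: Blue-handled screwdriver lying on the bench, 110 mm long; bystander.

How it is judged:
On the way, in this order (a step that is already met when the one before it is completed fails the run):
1. the lid has swung shut (value of joint lid below 0.02 rad), for 0.2 s.
2. the catch is pressed home (value of joint lid below 0.02 rad and value of joint catch above 0.0065 m), for 0.2 s.
At the end, for the whole second after the job is handed in: The lid is shut (joint below 0.02 rad), the catch is down to within 0.5 mm of its hard stop (joint above 0.0065 m), the movement lies within 15 mm and the other loose things within 30 mm of where they started (all of step 2 and distance of each of stand, loupe, oil_jar, blower, hands_tray, screwdriver from where it was at the start of the episode below 0.03 m and distance of movement from where it was at the start of the episode below 0.015 m); the robot touches nothing.
It fails at once if the open lid is pushed with more than 7 N (value of joint lid above 0.06 rad and contact force between any of the fingers, the arm and lid above 7 N).
It fails at once if the robot touches the lid as it swings down (between 0.75 and 0.06 rad): its own weight must shut it (value of joint lid between 0.06 and 0.75 rad and contact force between any of the fingers, the arm and lid above 0.3 N).
It fails at once if the robot presses the lid or its catch with more than 15 N (contact force between any of the fingers, the arm and lid above 15 N).
It fails at once if a bystander is moved more than 30 mm (distance of any of stand, loupe, oil_jar, blower, hands_tray, screwdriver from where it was at the start of the episode above 0.03 m).
It fails at once if the movement is moved more than 15 mm (distance of movement from where it was at the start of the episode above 0.015 m).
It also fails if it takes over 67 s, if anything falls off the work surface, if the arm or the gripper's body presses on something with over 40 N, if the wrist force passes 120 N, or if a joint passes its speed limit or range.

## Working session

There is one attempt and no reset: what is moved stays moved. The work goes in short steps, Python scripts to look and compute and a tool call to move; the robot and the scene stay as the last step left them, time stands still between calls to the robot, and variables do not carry over. Pictures are saved under pics/ and viewed, and the job is handed in when it is done.

Besides the shell and the picture viewer there is one more tool, called after "Call:" as name(argument=value, ...), one argument or row to a line, values as JSON. move_arm: Moves the arm, as the interface text tells. Its arguments: {"type":"object","properties":{"gripper":{"type":"array","items":{"type":"number"}},"xyz":{"type":"array","items":{"type":"array","items":{"type":"number"}}},"twist":{"type":"array","items":{"type":"number"}},"squeeze":{"type":"number"}},"required":["gripper","xyz","twist"]}

```bash
mkdir -p pics
cat > h.py <<'E'
import numpy as np, cv2
from station import *
def pic(n,f):
    c=read_camera(n); cv2.imwrite('pics/'+f,c['pixels'][:,:,::-1]); return c
E
python3 - <<'E'
from h import *
o=get_obs()
for k in o: print(k,np.round(o[k],3))
for n in('scene','top'):
    c=pic(n,n+'0.png'); print(n,c['fx'],np.round(c['R'],3).tolist(),np.round(c['t'],3))
    for q in('case_in','lid_hinge','lid_edge','catch_top','movement','stand','loupe','oil_jar','blower','hands_tray','screwdriver'):
        r=spot_point(q,n)
        print(q,[(np.round(a['centre'],3).tolist(),round(a['p'],2)) for a in r[:2]])
E
```

```text
t 0.0
q [ 1.087  0.478  0.022  1.556 -0.011  1.109 -0.083]
joint_vel [-0.001 -0.     0.     0.002 -0.     0.    -0.001]
joint_torque [ 1.0000e-03 -5.9645e+01  1.6080e+00 -2.8120e+01  1.2000e-02  9.0000e-03
 -0.0000e+00]
eef_pos [ 0.248 -0.627  0.303]
tool_rot [-0.001  0.982  0.187 -0.   ]
contact_force [-0.14   0.212 -0.485]
torque [ 0.005 -0.033 -0.039]
gripper_width 1.0
scene 403.38696847588255 [[-0.803, 0.596, 0.009], [0.435, 0.596, -0.675], [-0.408, -0.538, -0.737]] [ 0.363 -0.153  1.302]
case_in [([0.515, 0.024, 0.028], 0.82), ([0.664, 0.406, -0.001], 0.26)]
lid_hinge []
lid_edge [([0.6, -0.018, 0.234], 0.9)]
catch_top [([0.615, -0.025, 0.201], 0.49), ([0.665, 0.403, 0.003], 0.28)]
movement [([0.501, -0.015, 0.028], 0.56)]
stand [([0.469, 0.376, 0.002], 0.76)]
loupe [([0.467, -0.389, -0.001], 0.55)]
oil_jar [([0.666, 0.405, 0.001], 0.78)]
blower [([0.665, -0.411, -0.004], 0.61)]
hands_tray [([0.278, -0.267, 0.002], 0.72)]
screwdriver [([0.294, 0.254, 0.001], 0.53), ([0.602, -0.017, 0.235], 0.17)]
top 376.77931379617894 [[-0.019, -1.0, -0.018], [-0.987, 0.022, -0.157], [0.157, 0.015, -0.987]] [0.025 0.464 1.05 ]
case_in [([0.514, 0.024, 0.03], 0.83)]
lid_hinge [([0.582, -0.006, 0.086], 0.61)]
lid_edge [([0.602, -0.021, 0.225], 0.69)]
catch_top [([0.611, -0.026, 0.208], 0.46)]
movement [([0.503, -0.016, 0.027], 0.5)]
stand [([0.47, 0.378, -0.002], 0.88)]
loupe [([0.466, -0.388, -0.0], 0.69)]
oil_jar [([0.665, 0.402, 0.0], 0.58), ([0.584, -0.008, 0.084], 0.37)]
blower [([0.672, -0.413, 0.002], 0.78)]
hands_tray [([0.285, -0.27, 0.0], 0.65)]
screwdriver [([0.293, 0.254, 0.003], 0.64)]
```

View pics/scene0.png

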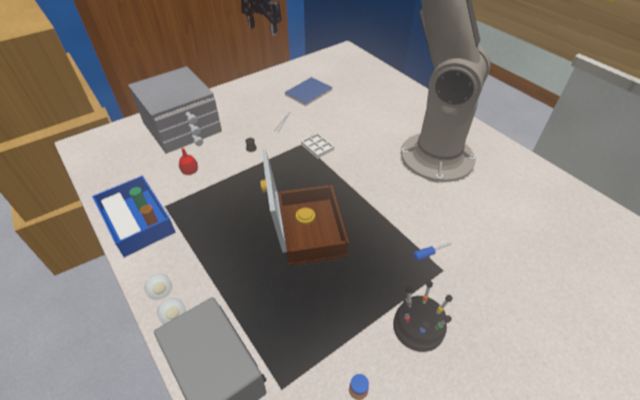

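View pics/top0.png

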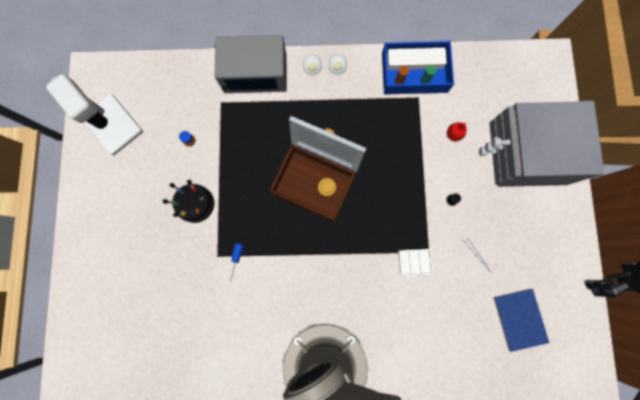

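The lid leans slightly back, with the catch behind it. From the points I get a case yaw of about -0.43 rad and a lid angle of about 1.65. I'll come in from -y, behind the lid, with the fingers shut and to one side of the catch.

Call:
move_arm(
  gripper=[0,0,0,0,0],
  xyz=[
    [3.7,-1.6,0],
    [7.4,-3.2,0],
    [11.1,-4.8,0],
    [14.8,-6.4,0],
    [18.5,-8,0],
  ],
  twist=[0.12,0.24,0.36,0.48,0.6],
  squeeze=20,
)

```text
t: 1.62
eef_pos: [0.3915, -0.4842, 0.3041]
tool_rot: [0.0, 0.993, -0.115, 0.0]
contact_force: [1.1, 0.2, -0.3]
gripper_width: 0.297
```

```bash
cat >> h.py <<'E'
from scipy.spatial.transform import Rotation as Ro
YAW=-0.43
C=np.array([0.5145,0.024,0.021])
def state():
    o=get_obs(); w,x,y,z=o['tool_rot']; R=Ro.from_quat([x,y,z,w]).as_matrix()
    return o,R,np.array(o['eef_pos'])
def to(target):
    o,R,p=state(); print('t',round(o['t'],2),'p',p.round(4),'yaw',np.arctan2(R[1,0],R[0,0]).round(3),'w',round(o['gripper_width'],2),'F',np.round(o['contact_force'],2),'q',np.round(o['q'],2))
    print('shift cm',(R.T@(np.array(target)-p)*100).round(2))
E
python3 -c "
from h import *
to([.68,-.2,.30])"
```

```text
t 1.62 p [ 0.3915 -0.4842  0.3041] yaw -0.231 w 0.3 F [ 1.07  0.17 -0.33] q [ 0.72  0.39  0.09  1.69 -0.04  1.06 -0.98]
shift cm [ 21.59 -34.25   0.42]
```

Call:
move_arm(
  gripper=[0,0,0,0,0],
  xyz=[
    [2.1,-3.4,0],
    [4.2,-6.8,0],
    [6.3,-10.2,0],
    [8.4,-13.6,0],
    [10.5,-17,0],
  ],
  twist=[0.04,0.08,0.12,0.16,0.2],
)

```text
t: 2.03
eef_pos: [0.5318, -0.3416, 0.3042]
tool_rot: [0.0, 0.977, -0.211, 0.0]
contact_force: [0.5, -0.6, 0.4]
gripper_width: -0.002
```

```bash
python3 -c "
from h import *
to([.68,-.2,.30])"
```

```text
t 2.03 p [ 0.5318 -0.3416  0.3042] yaw -0.426 w -0.0 F [ 0.53 -0.58  0.36] q [ 0.42  0.41  0.07  1.67 -0.03  1.07 -1.5 ]
shift cm [  7.64 -19.02   0.42]
```

Call:
move_arm(
  gripper=[0,0,0,0,0],
  xyz=[
    [1.9,-3.6,0],
    [3.7,-7.2,0],
    [5.6,-10.8,0],
    [7.4,-14.4,0],
    [8,-18,0],
  ],
  twist=[0,0,0,0,0],
)

```text
t: 2.45
eef_pos: [0.68, -0.211, 0.3037]
tool_rot: [0.0, 0.978, -0.211, 0.001]
contact_force: [0.5, 0.0, 0.1]
gripper_width: -0.004
```

```bash
python3 -c "
from h import *
to([.653,-.098,.269])
pic('scene','s1.png');pic('top','t1.png')
for n in('scene','top'):
  for q in('case_in','lid_hinge','lid_edge','catch_top'):
        r=spot_point(q,n)
        print(q,[(np.round(a['centre'],3).tolist(),round(a['p'],2)) for a in r[:1]])
"
```

```text
t 2.45 p [ 0.68   -0.211   0.3037] yaw -0.424 w -0.0 F [0.52 0.02 0.11] q [ 0.19  0.54  0.03  1.46 -0.02  1.15 -1.77]
shift cm [-7.12 -9.19  3.46]
case_in [([0.515, 0.024, 0.027], 0.63)]
lid_hinge [([0.581, -0.009, 0.084], 0.95)]
lid_edge [([0.6, -0.018, 0.236], 0.8)]
catch_top [([0.616, -0.026, 0.204], 0.65)]
case_in [([0.511, 0.021, 0.028], 0.93)]
lid_hinge [([0.583, -0.006, 0.088], 0.96)]
lid_edge [([0.606, -0.018, 0.23], 0.57)]
catch_top [([0.613, -0.026, 0.208], 0.47)]
```

Call:
move_arm(
  gripper=[0,0,0,0,0],
  xyz=[
    [-1.5,-2.5,0.5],
    [-4,-5,1],
    [-6,-7.5,2],
    [-8,-9,3.2],
    [-9,-9,3.2],
  ],
  twist=[0,0,0,0,0],
)

```text
t: 3.37
eef_pos: [0.6309, -0.0875, 0.2698]
tool_rot: [-0.001, 0.978, -0.208, -0.002]
contact_force: [-1.2, -0.0, 0.3]
gripper_width: 0.0
```

```bash
python3 -c "
from h import *
to([.653,-.098,.269])
pic('scene','s2.png');pic('top','t2.png')
"
```

```text
t 3.37 p [ 0.6309 -0.0875  0.2698] yaw -0.418 w 0.0 F [-1.18 -0.    0.35] q [ 0.04  0.45 -0.    1.68 -0.    1.01 -1.95]
shift cm [2.45 0.06 0.07]
```

View pics/s2.png

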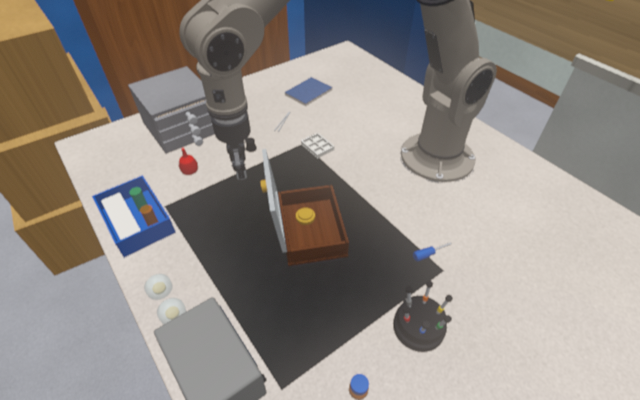

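View pics/t2.png

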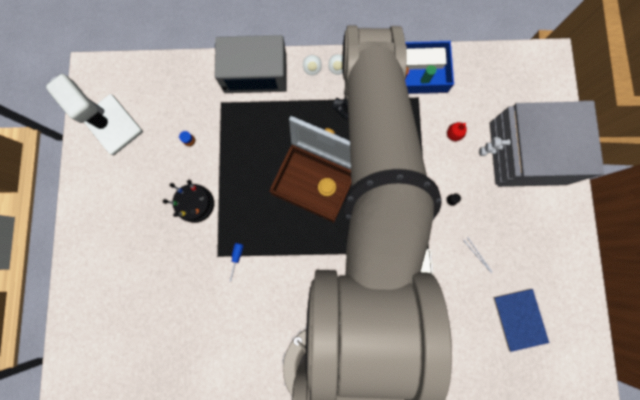

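The fingers are behind the lid at about pixel (240,165), the lid's top is at (270,160), and the gap is about 40 mm. Now closing in.

Call:
move_arm(
  gripper=[0,0,0,0,0],
  xyz=[
    [-0.7,0,0],
    [-1.4,0,0],
    [-2,0,0],
    [-2.4,0,0],
    [-2.4,0,0],
  ],
  twist=[0,0,0,0,0],
)

```text
t: 3.88
eef_pos: [0.6101, -0.0833, 0.2721]
tool_rot: [-0.0, 0.978, -0.211, -0.0]
contact_force: [-0.8, -0.3, 0.0]
gripper_width: -0.003
```

```bash
python3 -c "
from h import *
to([.653,-.098,.269])
pic('scene','s3.png')
im=cv2.imread('pics/s3.png')[90:290,180:380];cv2.imwrite('pics/s3c.png',cv2.resize(im,(600,600)))
"
```

```text
t 3.88 p [ 0.6101 -0.0833  0.2721] yaw -0.425 w -0.0 F [-0.79 -0.28  0.04] q [ 0.04  0.41 -0.    1.74  0.    1.   -1.96]
shift cm [ 4.51 -0.43  0.31]
```

View pics/s3c.png

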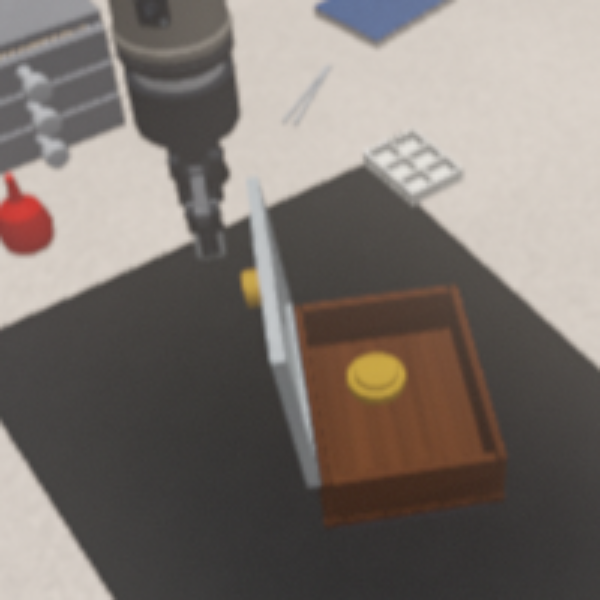

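The gap is still about 20 mm.

Call:
move_arm(
  gripper=[0,0,0,0,0],
  xyz=[
    [-0.3,0,0.1],
    [-0.6,0,0.2],
    [-0.8,0,0.3],
    [-1.0,0,0.3],
    [-1.2,0,0.3],
  ],
  twist=[0,0,0,0,0],
)

```text
t: 4.35
eef_pos: [0.5997, -0.0781, 0.2687]
tool_rot: [0.0, 0.978, -0.211, -0.0]
contact_force: [0.8, -0.2, 0.1]
gripper_width: 0.005
```

Call:
move_arm(
  gripper=[0,0,0,0,0],
  xyz=[
    [-0.1,0,0],
    [-0.2,0,0],
    [-0.3,0,0],
    [-0.4,0,0],
    [-0.5,0,0],
  ],
  twist=[0,0,0,0,0],
)

```text
t: 4.77
eef_pos: [0.5953, -0.0761, 0.269]
tool_rot: [0.0, 0.978, -0.211, 0.0]
contact_force: [0.1, 0.3, -0.2]
gripper_width: -0.002
```

Call:
move_arm(
  gripper=[0,0,0,0,0],
  xyz=[
    [-0.1,0,0],
    [-0.2,0,0],
    [-0.3,0,0],
    [-0.4,0,0],
    [-0.5,0,0],
  ],
  twist=[0,0,0,0,0],
)

```text
t: 5.18
eef_pos: [0.5906, -0.074, 0.2689]
tool_rot: [0.0, 0.978, -0.211, 0.0]
contact_force: [-0.0, 0.4, 0.2]
gripper_width: 0.001
```

Call:
move_arm(
  gripper=[0,0,0,0,0],
  xyz=[
    [-0.1,0,0],
    [-0.2,0,0],
    [-0.3,0,0],
    [-0.4,0,0],
    [-0.5,0,0],
  ],
  twist=[0,0,0,0,0],
)

```text
t: 5.6
eef_pos: [0.5864, -0.0721, 0.2691]
tool_rot: [-0.0, 0.978, -0.211, 0.0]
contact_force: [0.7, 0.4, 0.4]
gripper_width: 0.002
```

Call:
move_arm(
  gripper=[0,0,0,0,0],
  xyz=[
    [-0.1,0,0],
    [-0.2,0,0],
    [-0.3,0,0],
    [-0.4,0,0],
    [-0.5,0,0],
  ],
  twist=[0,0,0,0,0],
)

```text
t: 6.02
eef_pos: [0.5815, -0.0699, 0.2689]
tool_rot: [-0.0, 0.978, -0.211, -0.0]
contact_force: [0.5, -0.6, 0.4]
gripper_width: -0.001
```

```bash
python3 -c "
from h import *
to([.653,-.098,.269])
pic('scene','s4.png')
im=cv2.imread('pics/s4.png')[90:290,180:380];cv2.imwrite('pics/s4c.png',cv2.resize(im,(600,600)))
"
```

```text
t 6.02 p [ 0.5815 -0.0699  0.2689] yaw -0.424 w -0.0 F [ 0.5  -0.61  0.41] q [ 0.02  0.37 -0.01  1.81  0.    0.96 -1.99]
shift cm [ 7.67 -0.38 -0.01]
```

View pics/s4c.png

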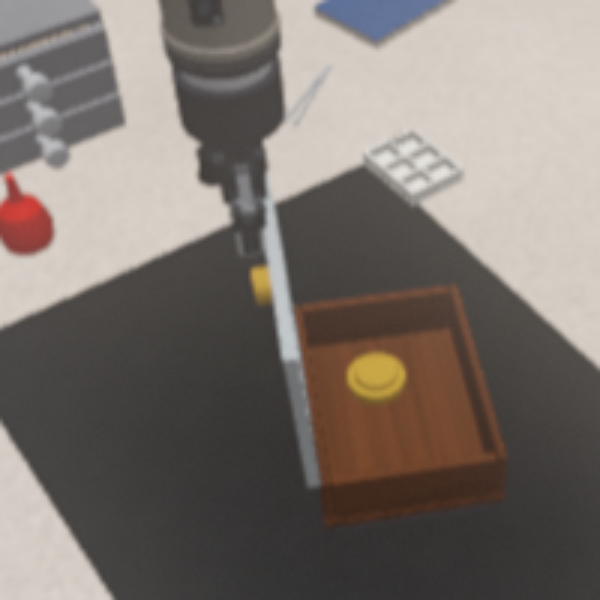

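The fingers have already touched and are moving the lid gently, and it's now about upright. I'll keep the same slow pace.

Call:
move_arm(
  gripper=[0,0,0,0,0],
  xyz=[
    [-0.13,0,0],
    [-0.26,0,0],
    [-0.39,0,0],
    [-0.52,0,0],
    [-0.65,0,0],
  ],
  twist=[0,0,0,0,0],
)

```text
t: 6.48
eef_pos: [0.5756, -0.0672, 0.2689]
tool_rot: [0.0, 0.978, -0.21, -0.0]
contact_force: [0.9, -0.2, -0.1]
gripper_width: 0.0
```

Call:
move_arm(
  gripper=[0,0,0,0,0],
  xyz=[
    [-0.13,0,0],
    [-0.26,0,0],
    [-0.39,0,0],
    [-0.52,0,0],
    [-0.65,0,0],
  ],
  twist=[0,0,0,0,0],
)

```text
t: 6.9
eef_pos: [0.5697, -0.0645, 0.2689]
tool_rot: [-0.0, 0.978, -0.211, 0.0]
contact_force: [1.0, -0.5, 0.6]
gripper_width: -0.0
```

Call:
move_arm(
  gripper=[0,0,0,0,0],
  xyz=[
    [-0.13,0,0],
    [-0.26,0,0],
    [-0.39,0,0],
    [-0.52,0,0],
    [-0.65,0,0],
  ],
  twist=[0,0,0,0,0],
)

```text
t: 7.32
eef_pos: [0.5637, -0.0618, 0.2689]
tool_rot: [-0.0, 0.978, -0.211, -0.0]
contact_force: [0.1, 0.2, 0.3]
gripper_width: 0.003
```

```bash
python3 -c "
from h import *
to([.653,-.098,.269])
pic('scene','s5.png')
im=cv2.imread('pics/s5.png')[90:290,180:380];cv2.imwrite('pics/s5c.png',cv2.resize(im,(600,600)))
"
```

```text
t 7.32 p [ 0.5637 -0.0618  0.2689] yaw -0.424 w 0.0 F [0.14 0.2  0.25] q [ 0.01  0.34 -0.01  1.85  0.01  0.95 -2.  ]
shift cm [ 9.63 -0.38 -0.01]
```

View pics/s5c.png

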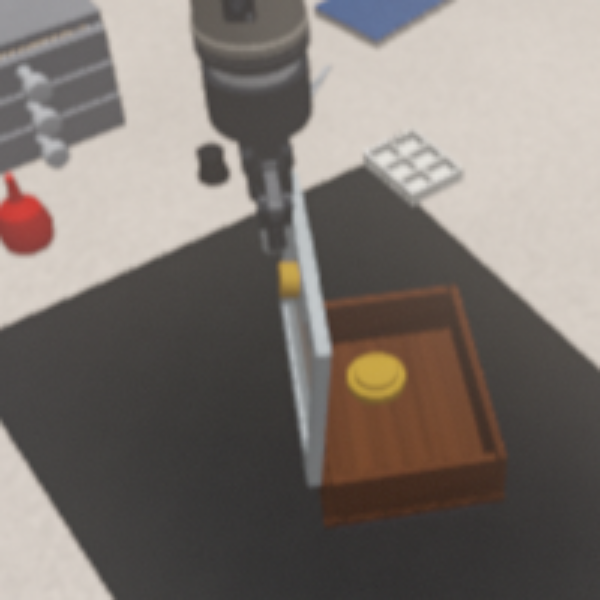

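The lid is now past upright, leaning towards the case, with very low force. I'll carry on.

Call:
move_arm(
  gripper=[0,0,0,0,0],
  xyz=[
    [-0.13,0,0],
    [-0.26,0,0],
    [-0.39,0,0],
    [-0.52,0,0],
    [-0.65,0,0],
  ],
  twist=[0,0,0,0,0],
)

```text
t: 7.78
eef_pos: [0.5577, -0.0593, 0.2688]
tool_rot: [0.0, 0.978, -0.211, -0.0]
contact_force: [1.0, -0.4, -0.1]
gripper_width: 0.001
```

Call:
move_arm(
  gripper=[0,0,0,0,0],
  xyz=[
    [-0.13,0,0],
    [-0.26,0,0],
    [-0.39,0,0],
    [-0.52,0,0],
    [-0.65,0,0],
  ],
  twist=[0,0,0,0,0],
)

```text
t: 8.2
eef_pos: [0.5519, -0.0566, 0.2689]
tool_rot: [0.0, 0.978, -0.211, -0.0]
contact_force: [0.6, -0.2, 0.5]
gripper_width: 0.006
```

```bash
python3 -c "
from h import *
to([.653,-.098,.269])
pic('scene','s6.png')
im=cv2.imread('pics/s6.png')[90:290,180:380];cv2.imwrite('pics/s6c.png',cv2.resize(im,(600,600)))
"
```

```text
t 8.2 p [ 0.5519 -0.0566  0.2689] yaw -0.424 w 0.01 F [ 0.62 -0.18  0.47] q [ 0.    0.32 -0.02  1.88  0.01  0.94 -2.01]
shift cm [ 1.092e+01 -3.900e-01 -1.000e-02]
```

View pics/s6c.png

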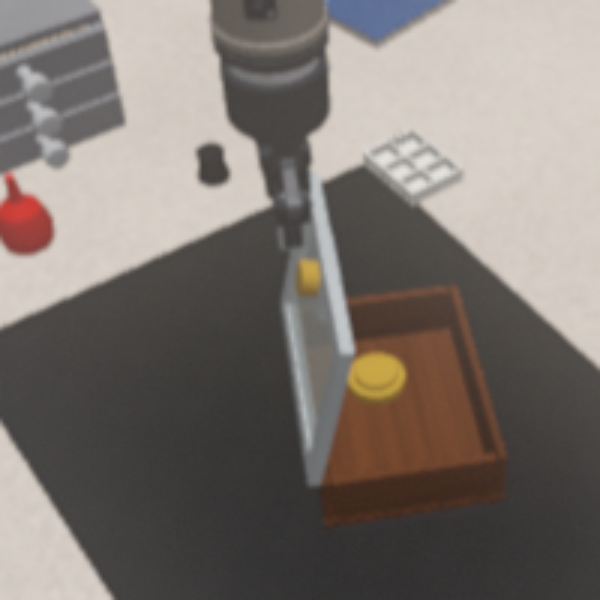

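Call:
move_arm(
  gripper=[0,0,0,0,0],
  xyz=[
    [-0.13,0,0],
    [-0.26,0,0],
    [-0.39,0,0],
    [-0.52,0,0],
    [-0.65,0,0],
  ],
  twist=[0,0,0,0,0],
)

```text
t: 8.67
eef_pos: [0.5459, -0.0538, 0.2689]
tool_rot: [0.0, 0.978, -0.21, -0.0]
contact_force: [0.4, -0.2, 0.2]
gripper_width: -0.002
```

Call:
move_arm(
  gripper=[0,0,0,0,0],
  xyz=[
    [-0.13,0,0],
    [-0.26,0,0],
    [-0.26,0,0],
    [-0.26,0,0],
    [-0.26,0,0],
  ],
  twist=[0,0,0,0,0],
)

```text
t: 9.08
eef_pos: [0.5437, -0.0528, 0.2689]
tool_rot: [0.0, 0.978, -0.211, -0.0]
contact_force: [0.4, -0.4, 1.1]
gripper_width: -0.001
```

```bash
python3 -c "
from h import *
to([.653,-.098,.269])
pic('scene','s7.png')
im=cv2.imread('pics/s7.png')[90:290,180:380];cv2.imwrite('pics/s7c.png',cv2.resize(im,(600,600)))
"
```

```text
t 9.08 p [ 0.5437 -0.0528  0.2689] yaw -0.424 w -0.0 F [ 0.38 -0.39  1.09] q [-0.    0.31 -0.02  1.9   0.01  0.94 -2.02]
shift cm [ 1.182e+01 -3.800e-01 -1.000e-02]
```

View pics/s7c.png

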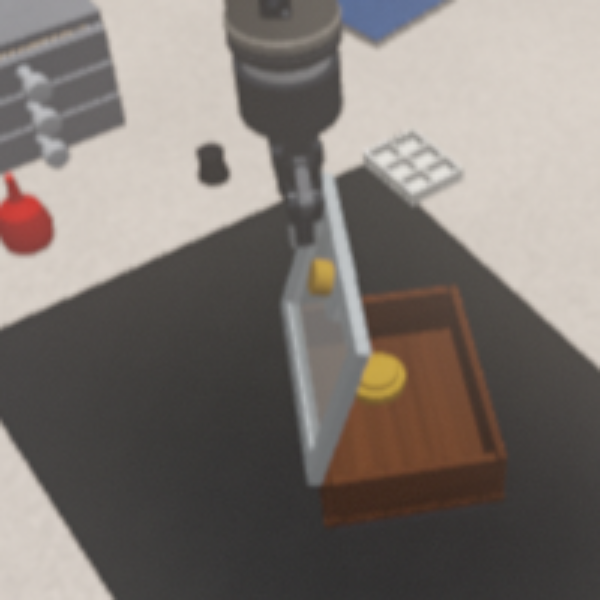

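Call:
move_arm(
  gripper=[0,0,0,0,0],
  xyz=[
    [-0.13,0,0],
    [-0.26,0,0],
    [-0.39,0,0],
    [-0.52,0,0],
    [-0.65,0,0],
  ],
  twist=[0,0,0,0,0],
)

```text
t: 9.55
eef_pos: [0.5376, -0.0501, 0.2689]
tool_rot: [0.0, 0.978, -0.21, -0.0]
contact_force: [-0.6, -0.1, -0.2]
gripper_width: -0.001
```

Call:
move_arm(
  gripper=[0,0,0,0,0],
  xyz=[
    [0,0,0],
    [0,0,0],
    [0,0,0],
    [0,0,0],
    [0,0,0],
  ],
  twist=[0,0,0,0,0],
)

```text
t: 9.97
eef_pos: [0.5378, -0.0502, 0.2689]
tool_rot: [0.0, 0.978, -0.211, 0.0]
contact_force: [-0.4, 0.1, 0.6]
gripper_width: 0.002
```

```bash
python3 -c "
from h import *
to([.653,-.098,.269])
pic('scene','s8.png')
im=cv2.imread('pics/s8.png')[90:290,180:380];cv2.imwrite('pics/s8c.png',cv2.resize(im,(600,600)))
"
```

```text
t 9.97 p [ 0.5378 -0.0502  0.2689] yaw -0.424 w 0.0 F [-0.37  0.14  0.64] q [-0.    0.3  -0.02  1.91  0.01  0.93 -2.03]
shift cm [ 1.246e+01 -3.800e-01 -1.000e-02]
```

View pics/s8c.png

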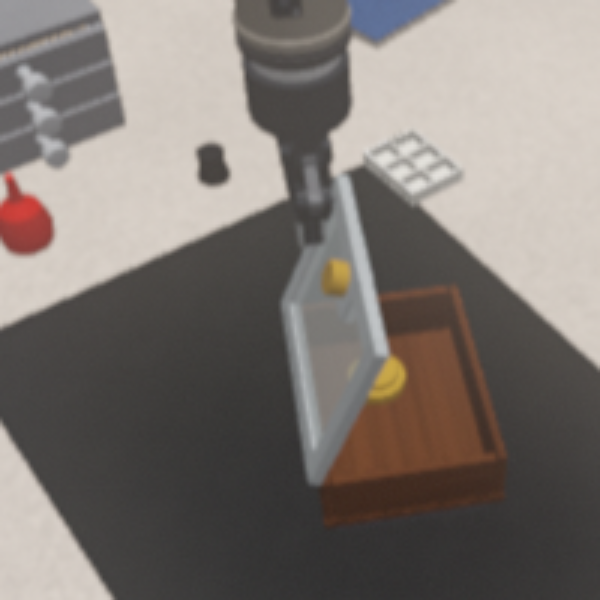

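Call:
move_arm(
  gripper=[0,0,0,0,0],
  xyz=[
    [0,0,0],
    [0,0,0],
    [0,0,0],
    [0,0,0],
    [0,0,0],
  ],
  twist=[0,0,0,0,0],
)

```text
t: 10.43
eef_pos: [0.5378, -0.0502, 0.2689]
tool_rot: [0.0, 0.978, -0.211, 0.0]
contact_force: [-0.3, -0.1, -0.8]
gripper_width: -0.004
```

```bash
python3 -c "
from h import *
pic('scene','s9.png')
im=cv2.imread('pics/s9.png')[90:290,180:380];cv2.imwrite('pics/s9c.png',cv2.resize(im,(600,600)))
a=cv2.imread('pics/s8.png').astype(int);b=cv2.imread('pics/s9.png').astype(int);print(np.abs(a-b).max(), (np.abs(a-b).max(2)>40).sum())
"
```

```text
145 899
```

View pics/s9c.png

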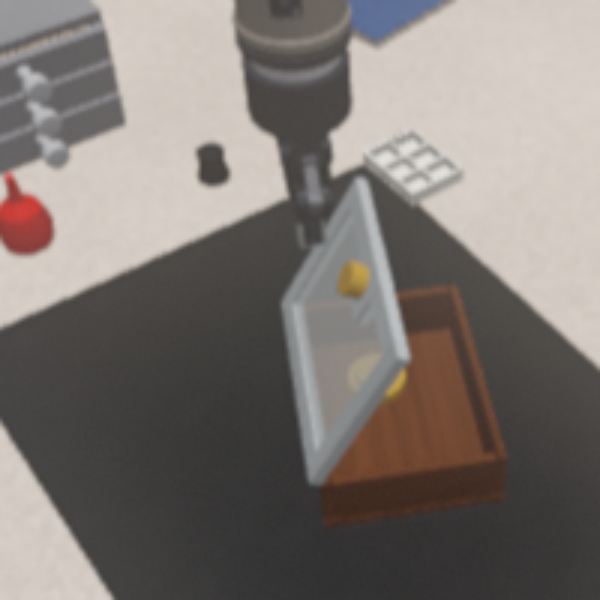

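The lid has left the fingers and is sinking by itself. I'll back off upwards and wait.

Call:
move_arm(
  gripper=[0,0,0,0,0],
  xyz=[
    [0.5,0,-1],
    [1,0,-2],
    [1,0,-3],
    [1,0,-4],
    [1,0,-4],
  ],
  twist=[0,0,0,0,0],
)

```text
t: 10.9
eef_pos: [0.5482, -0.0544, 0.3119]
tool_rot: [-0.001, 0.978, -0.211, 0.002]
contact_force: [-0.4, -0.3, -0.5]
gripper_width: 0.001
```

Call:
move_arm(
  gripper=[0,0,0,0,0],
  xyz=[
    [0,0,0],
    [0,0,0],
    [0,0,0],
    [0,0,0],
    [0,0,0],
  ],
  twist=[0,0,0,0,0],
)

```text
t: 11.32
eef_pos: [0.5467, -0.0542, 0.3085]
tool_rot: [0.0, 0.978, -0.21, -0.0]
contact_force: [-1.0, 0.2, -0.6]
gripper_width: 0.001
```

Call:
move_arm(
  gripper=[0,0,0,0,0],
  xyz=[
    [0,0,0],
    [0,0,0],
    [0,0,0],
    [0,0,0],
    [0,0,0],
  ],
  twist=[0,0,0,0,0],
)

```text
t: 11.73
eef_pos: [0.5469, -0.0543, 0.3089]
tool_rot: [0.0, 0.978, -0.211, 0.0]
contact_force: [-1.4, -0.1, 0.6]
gripper_width: 0.0
```

Call:
move_arm(
  gripper=[0,0,0,0,0],
  xyz=[
    [0,0,0],
    [0,0,0],
    [0,0,0],
    [0,0,0],
    [0,0,0],
  ],
  twist=[0,0,0,0,0],
)

```text
t: 12.15
eef_pos: [0.5469, -0.0543, 0.3089]
tool_rot: [-0.0, 0.978, -0.21, 0.0]
contact_force: [0.5, -0.1, 0.6]
gripper_width: -0.001
```

Call:
move_arm(
  gripper=[0,0,0,0,0],
  xyz=[
    [0,0,0],
    [0,0,0],
    [0,0,0],
    [0,0,0],
    [0,0,0],
  ],
  twist=[0,0,0,0,0],
)

```text
t: 12.57
eef_pos: [0.5469, -0.0543, 0.3089]
tool_rot: [-0.0, 0.978, -0.211, 0.0]
contact_force: [-0.1, 0.1, -0.8]
gripper_width: -0.002
```

Call:
move_arm(
  gripper=[0,0,0,0,0],
  xyz=[
    [0,0,0],
    [0,0,0],
    [0,0,0],
    [0,0,0],
    [0,0,0],
  ],
  twist=[0,0,0,0,0],
)

```text
t: 12.98
eef_pos: [0.5469, -0.0543, 0.3089]
tool_rot: [-0.0, 0.978, -0.211, 0.0]
contact_force: [-0.2, 0.2, 0.5]
gripper_width: 0.003
```

Call:
move_arm(
  gripper=[0,0,0,0,0],
  xyz=[
    [0,0,0],
    [0,0,0],
    [0,0,0],
    [0,0,0],
    [0,0,0],
  ],
  twist=[0,0,0,0,0],
)

```text
t: 13.4
eef_pos: [0.5469, -0.0543, 0.3089]
tool_rot: [-0.0, 0.978, -0.211, -0.0]
contact_force: [0.9, -0.5, 0.1]
gripper_width: -0.0
```

```bash
python3 -c "
from h import *
to([.47,.045,.269])
pic('scene','s10.png');pic('top','t10.png')
im=cv2.imread('pics/s10.png')[90:290,180:380];cv2.imwrite('pics/s10c.png',cv2.resize(im,(600,600)))
for n in('scene','top'):
  for q in('lid_hinge','lid_edge','catch_top'):
        r=spot_point(q,n)
        print(q,[(np.round(a['centre'],3).tolist(),round(a['p'],2)) for a in r[:1]])
"
```

```text
t 13.4 p [ 0.5469 -0.0543  0.3089] yaw -0.424 w -0.0 F [ 0.85 -0.52  0.14] q [-0.    0.27 -0.02  1.85  0.01  1.02 -2.01]
shift cm [-11.09  -5.88   3.99]
lid_hinge [([0.578, -0.01, 0.083], 0.97)]
lid_edge [([0.443, 0.057, 0.096], 0.73)]
catch_top [([0.468, 0.043, 0.103], 0.53)]
lid_hinge [([0.582, -0.009, 0.086], 0.71)]
lid_edge [([0.446, 0.059, 0.095], 0.58)]
catch_top [([0.465, 0.043, 0.107], 0.5)]
```

View pics/s10c.png

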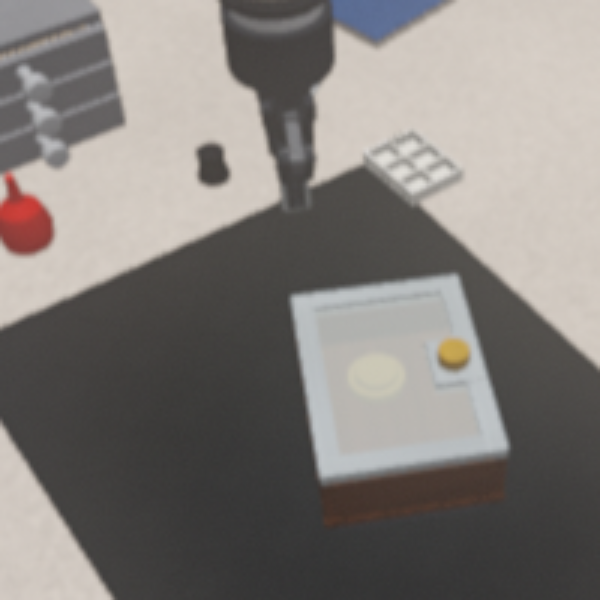

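The lid is shut, with the catch showing at about (0.467, 0.044, 0.105). I'll move over it now.

Call:
move_arm(
  gripper=[0,0,0,0,0],
  xyz=[
    [-3,-1.5,0],
    [-6,-3,0],
    [-9,-4.5,1],
    [-11.3,-5.7,3],
    [-11.3,-5.7,6],
  ],
  twist=[0,0,0,0,0],
)

```text
t: 14.22
eef_pos: [0.466, 0.0488, 0.2505]
tool_rot: [-0.002, 0.978, -0.208, 0.002]
contact_force: [0.1, 0.1, 0.1]
gripper_width: -0.0
```

Call:
move_arm(
  gripper=[0,0,0,0,0],
  xyz=[
    [0,0,1.5],
    [0,0,3],
    [0,0,4],
    [0,0,4.5],
    [0,0,4.5],
  ],
  twist=[0,0,0,0,0],
)

```text
t: 14.63
eef_pos: [0.4671, 0.044, 0.2032]
tool_rot: [0.0, 0.978, -0.211, -0.001]
contact_force: [0.1, -0.0, 0.3]
gripper_width: -0.003
```

```bash
python3 -c "
from h import *
to([.467,.044,.178])
pic('scene','s11.png')
im=cv2.imread('pics/s11.png')[90:290,180:380];cv2.imwrite('pics/s11c.png',cv2.resize(im,(600,600)))
"
```

```text
t 14.63 p [0.4671 0.044  0.2032] yaw -0.424 w -0.0 F [ 0.12 -0.01  0.3 ] q [-0.15  0.28 -0.09  2.12  0.04  0.74 -2.26]
shift cm [-0.    0.    2.52]
```

View pics/s11c.png

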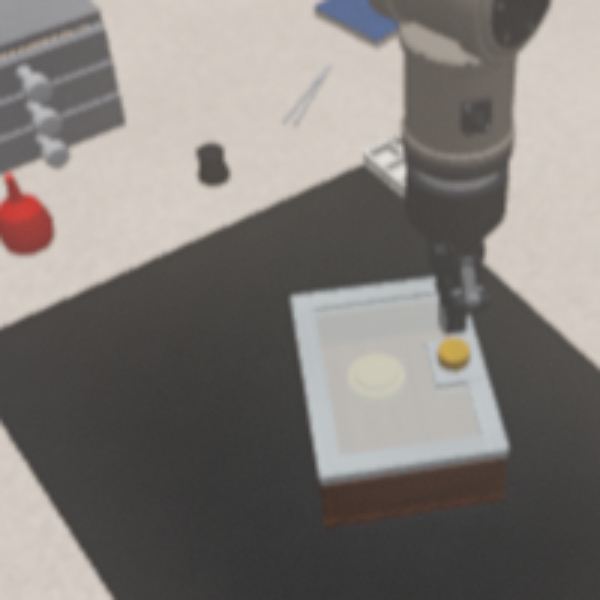

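Call:
move_arm(
  gripper=[0,0,0,0,0],
  xyz=[
    [0,0,0.4],
    [0,0,0.8],
    [0,0,1.2],
    [0,0,1.5],
    [0,0,1.6],
  ],
  twist=[0,0,0,0,0],
)

```text
t: 15.1
eef_pos: [0.4672, 0.0442, 0.1875]
tool_rot: [0.0, 0.978, -0.21, -0.0]
contact_force: [0.1, -0.2, 0.6]
gripper_width: -0.003
```

Call:
move_arm(
  gripper=[0,0,0,0,0],
  xyz=[
    [0,0,0.08],
    [0,0,0.16],
    [0,0,0.24],
    [0,0,0.32],
    [0,0,0.4],
  ],
  twist=[0,0,0,0,0],
)

```text
t: 15.52
eef_pos: [0.4674, 0.0442, 0.1839]
tool_rot: [-0.0, 0.978, -0.21, 0.0]
contact_force: [-0.1, -0.9, 0.2]
gripper_width: -0.001
```

Call:
move_arm(
  gripper=[0,0,0,0,0],
  xyz=[
    [0,0,0.08],
    [0,0,0.16],
    [0,0,0.24],
    [0,0,0.32],
    [0,0,0.4],
  ],
  twist=[0,0,0,0,0],
)

```text
t: 15.93
eef_pos: [0.4674, 0.0442, 0.1798]
tool_rot: [0.0, 0.978, -0.211, 0.0]
contact_force: [-0.1, 0.4, -0.9]
gripper_width: -0.001
```

Call:
move_arm(
  gripper=[0,0,0,0],
  xyz=[
    [0,0,0.06],
    [0,0,0.12],
    [0,0,0.18],
    [0,0,0.24],
  ],
  twist=[0,0,0,0],
)

```text
t: 16.27
eef_pos: [0.4674, 0.0442, 0.1776]
tool_rot: [-0.0, 0.978, -0.211, 0.0]
contact_force: [-1.0, -0.2, 3.9]
gripper_width: 0.0
```

Call:
move_arm(
  gripper=[0,0,0,0],
  xyz=[
    [0,0,0.06],
    [0,0,0.12],
    [0,0,0.18],
    [0,0,0.24],
  ],
  twist=[0,0,0,0],
)

```text
t: 16.6
eef_pos: [0.4674, 0.0441, 0.1751]
tool_rot: [0.0, 0.978, -0.211, 0.0]
contact_force: [-1.1, -0.5, 3.8]
gripper_width: 0.001
```

Contact at z of about 0.178 with 4 N of drag. I'll feel for the stop in small steps.

Call:
move_arm(
  gripper=[0,0,0],
  xyz=[
    [0,0,0.03],
    [0,0,0.06],
    [0,0,0.06],
  ],
  twist=[0,0,0],
)

```text
t: 16.85
eef_pos: [0.4674, 0.0442, 0.1744]
tool_rot: [0.0, 0.978, -0.211, 0.0]
contact_force: [0.3, 0.0, 2.3]
gripper_width: -0.003
```

Call:
move_arm(
  gripper=[0,0,0],
  xyz=[
    [0,0,0.03],
    [0,0,0.05],
    [0,0,0.05],
  ],
  twist=[0,0,0],
)

```text
t: 17.1
eef_pos: [0.4674, 0.0442, 0.1743]
tool_rot: [-0.0, 0.978, -0.211, 0.0]
contact_force: [-1.9, -1.3, 7.7]
gripper_width: -0.005
```

Call:
move_arm(
  gripper=[0,0],
  xyz=[
    [0,0,0],
    [0,0,0],
  ],
  twist=[0,0],
)

```text
t: 17.27
eef_pos: [0.4674, 0.0442, 0.1743]
tool_rot: [0.0, 0.978, -0.211, 0.0]
contact_force: [-2.5, -0.3, 8.0]
gripper_width: 0.001
```

Call:
move_arm(
  gripper=[0,0,0],
  xyz=[
    [0,0,0.02],
    [0,0,0.02],
    [0,0,0.02],
  ],
  twist=[0,0,0],
)

```text
t: 17.52
eef_pos: [0.4674, 0.0442, 0.1743]
tool_rot: [0.0, 0.978, -0.211, 0.0]
contact_force: [-2.7, -0.5, 9.5]
gripper_width: -0.001
```

The force is now climbing by about 8 N per mm with no travel, so this is the hard stop. The tip height also matches the home position, about 9 mm proud. I'll add one small step, hold, then lift off.

Call:
move_arm(
  gripper=[0,0,0,0,0],
  xyz=[
    [0,0,0.02],
    [0,0,0.02],
    [0,0,0.02],
    [0,0,0.02],
    [0,0,0.02],
  ],
  twist=[0,0,0,0,0],
)

```text
t: 17.93
eef_pos: [0.4675, 0.0442, 0.1743]
tool_rot: [-0.0, 0.978, -0.211, 0.0]
contact_force: [-3.2, 0.0, 12.0]
gripper_width: -0.001
```

```bash
python3 -c "
from h import *
to([.467,.044,.178])
pic('scene','s12.png')
im=cv2.imread('pics/s12.png')[150:250,280:380];cv2.imwrite('pics/s12c.png',cv2.resize(im,(600,600)))
"
```

```text
t 17.93 p [0.4675 0.0442 0.1743] yaw -0.424 w -0.0 F [-3.190e+00  1.000e-02  1.197e+01] q [-0.15  0.33 -0.09  2.14  0.05  0.67 -2.27]
shift cm [-0.03  0.04 -0.37]
```

View pics/s12c.png

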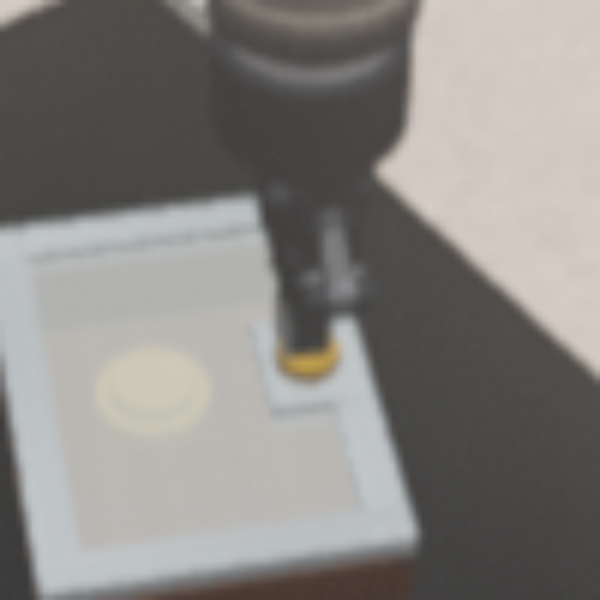

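The fingertips are square on the button at full stop, pressing 12 N. Lifting off.

Call:
move_arm(
  gripper=[0,0,0,0,0],
  xyz=[
    [0,0,-0.3],
    [0,0,-1],
    [0,0,-3],
    [0,0,-6],
    [0,0,-9],
  ],
  twist=[0,0,0,0,0],
)

```text
t: 18.4
eef_pos: [0.4667, 0.0441, 0.2643]
tool_rot: [0.0, 0.978, -0.21, -0.001]
contact_force: [-0.5, -0.2, 0.1]
gripper_width: -0.003
```

Call:
move_arm(
  gripper=[0,0,0,0,0],
  xyz=[
    [3,3,0],
    [6,6,0],
    [9,9,0],
    [9,9,0],
    [9,9,0],
  ],
  twist=[0,0,0,0,0],
)

```text
t: 18.82
eef_pos: [0.5127, -0.0778, 0.2637]
tool_rot: [0.0, 0.977, -0.213, 0.0]
contact_force: [-0.5, 0.6, -0.9]
gripper_width: 0.003
```

```bash
python3 -c "
from h import *
to([.467,.044,.178])
pic('scene','s13.png');pic('top','t13.png')
im=cv2.imread('pics/s13.png')[150:250,280:380];cv2.imwrite('pics/s13c.png',cv2.resize(im,(600,600)))
for q in('lid_edge','catch_top','movement','stand','loupe','oil_jar','blower','hands_tray','screwdriver'):
        r=spot_point(q,'scene')
        print(q,[(np.round(a['centre'],3).tolist(),round(a['p'],2)) for a in r[:1]])
"
```

```text
t 18.82 p [ 0.5127 -0.0778  0.2637] yaw -0.43 w 0.0 F [-0.48  0.6  -0.85] q [ 0.04  0.27 -0.01  1.97  0.    0.91 -1.97]
shift cm [-9.24 -9.17  8.56]
lid_edge [([0.446, 0.059, 0.093], 0.93)]
catch_top [([0.665, -0.412, -0.002], 0.69)]
movement [([0.294, 0.253, 0.0], 0.64)]
stand []
loupe [([0.469, 0.047, 0.098], 0.54)]
oil_jar [([0.665, 0.402, 0.002], 0.84)]
blower [([0.665, -0.41, -0.002], 0.76)]
hands_tray [([0.28, -0.268, 0.002], 0.82)]
screwdriver [([0.291, 0.256, 0.001], 0.55)]
```

View pics/s13c.png

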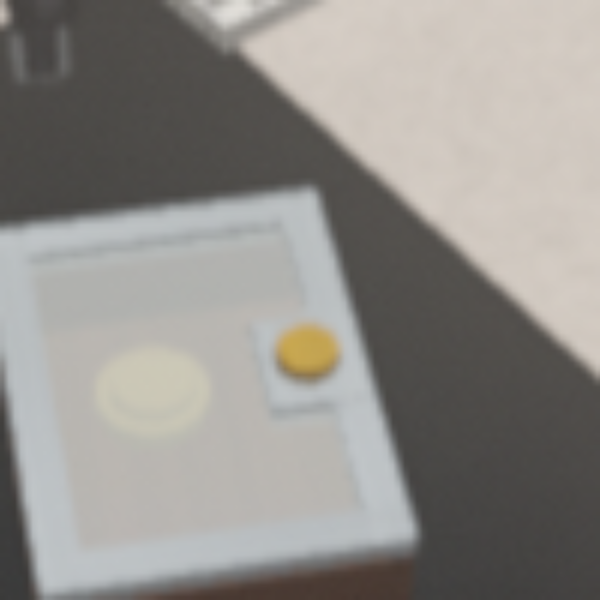

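```bash
python3 -c "
from station import *
print(hand_in())"
```

```text
the job is handed in; nothing more can be done
None
```

The lid is shut and the catch is pressed home; I handed the job in at about 19 s with the arm clear of everything.

- **Lid:** I pushed it with the closed fingers beside the catch, at about 12–16 mm/s. Measured force stayed below about 1.5 N. It left the fingers at roughly 1.2 rad, and I kept off while it swung shut by itself. The last camera check put its free edge at z of about 0.093–0.096, which is the shut position.
- **Catch:** I met it at a tool height of about 0.178 m and felt a steady drag of about 4 N. At 0.1743 m it stopped moving and the force climbed by roughly 10 N per mm; I held 12 N there and then lifted off. The travel I felt was about 3.5–5.5 mm. The button was seen at z of about 0.098, near the expected 9 mm above the lid.
- **Bystanders:** The oil jar, blower, tray and screwdriver were found where they started.

**Checks that failed or disagreed:** In the last look the network mislabelled the movement, the loupe and the catch, and missed the stand. The movement still looked in place through the glass. I did not measure the stand or loupe again; the arm's path stayed clear of both.

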